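Find the key that unlocks the nutrient dosing unit

ROBOT

A 6-joint arm with a two-finger parallel gripper is mounted at the origin on the work surface. World frame = base frame: x ahead of the robot, y to its left, z up, the work surface at z = 0. Lengths are in m, angles in rad, forces in N, time in s.
With the tool pointing down it reaches from about 0.25 to 0.775 m from the base axis. Payload 4 kg.
Tool frame: the origin (TCP) lies midway between the tips of the shut fingers; the grasp point (between the pads) lies 19 mm behind it; z points along the fingers, y is the direction in which the jaws open and shut (so a half turn about z gives the same grasp; the last joint's range is limited). The gripper opens to 85 mm and grips with 20 to 120 N. Pads are 22 mm wide; open, the fingers measure 114 mm over their backs; the gripper's body (76 mm by 85 mm) begins 54 mm behind the grasp point. The pads swing forward as they close: fully open they stand 13 mm farther back than shut.
Start: joints at [-1.378, 0.087, 1.371, -0, 1.684, -0.103], TCP at [0.16, -0.526, 0.231] pointing down, gripper open.
Joint ranges: [-3.1, 3.1], [-0.76, 2.03], [0.27, 2.55], [-1.08, 4.22], [0.17, 2.65], [-2.57, 2.57]. Speed limits (rad/s): [2.79, 2.79, 3.14, 3.14, 3.14, 3.14].

INTERFACE

Orientations are given as a rotation vector (axis times angle).
In Python, from rig import r, get_image, workorder, look_for, place_of gives the robot as it stands.
- The arm moves only by the tool move_arm, never from a script. Its argument "increments" is one flat list of numbers, 7 for each row, row after row: the shift along the world's x, y, z in m, then the turn, a rotation vector about the world's x, y, z in rad, then the closure, from 0 (fully open) to 1 (shut). In form: [x, y, z, ax, ay, az, grip, x, y, z, ax, ay, az, grip, ...]. A call has 1 to 12 rows; each row is the pose to reach, as a shift and turn from the pose commanded when the call began; what a row does not reach only later rows make up. A row lasts 1/8 s, in which the tool goes at most 62.5 mm and 10.7 degrees, less where a joint would pass 70% of its speed; a pose out of reach is approached as far as the arm can. A call with a gripper value outside its range is refused whole. The fingers move at their own pace and stop on an object; "squeeze" is the grip in N (left out, the last holds). Time passes only in rows, so rows that repeat a pose let the fingers close. It gives the time, the measured TCP pose, the force and the opening at its end, in the units of the state.
- r.get_state(): the state, without advancing time (a new reading comes with each control period).
- get_image(name): name is "scene" or "side" or "wrist"; returns a dict with "pixels" (420x560x3 uint8, blue, green, red), "mtx" (3x3 intrinsics, pixels), "k1" (the pictures are not rectified: a ray, as slopes to the right and down, at radius r is drawn at 1 + k1 r^2 times it, then the intrinsics apply), "camera_from_world" (4x4, takes a point from world to camera coordinates). Camera axes: x right, y up, looking along -z (the intrinsics and any distortion apply to the point x, -y, -z); pixel columns grow to the right and rows downward; lengths in m; the calibration is good to about 2 mm. A picture is of the moment at which its call begins. There is no depth.
- workorder.sign_off(): hands the job in, once; it reports no verdict.
Trained networks look in a picture, given as the dict that the camera call returned (one of the last four; its "shot" number tells which), for a name from the list of things; names that differ only in an ending like _2 or _b are one class to them, and where a whole thing is asked for, a point or a joint stands for the part that bears it (a point fixed in the world has none). Each returns a list of dicts, best first, with "p" (0 to 1); they miss things now and then, are a little off and sometimes report something else, mostly with a low value. They report only what shows in the picture. A call takes as long as a camera call. They do not tell look-alikes from the thing itself.
- look_for(picture, query): "point" ([x, y, z] in m, in the coordinates of the camera as it stood for that picture, good to about 4 mm: the middle of the surface that is visible of it).
- place_of(picture, query): "point" ([x, y, z] in m, in the coordinates of the camera as it stood for that picture, good to about 4 mm: a listed point, or the origin of a listed thing).
The state is a dict: "time": time; "joints": joint angles; "joint_vel": joint speeds; "effort": joint torques, N m; "tcp_pos": TCP position; "eef_rot": TCP orientation; "contact_force": force on the tool from outside, world axes, zero at the start; "wrist_torque": the same for the moment, N m; "grip_width": finger opening in m.
Only numpy, scipy, OpenCV 4.12 (cv2) and the standard library are available. Lean on these libraries where they do the work, as an engineer would, in place of code of your own. Each camera call takes 0.05 s, during which the arm holds its last target. There are 200 camera calls.

TASK

Find out which of the two blue cup keys turns the brass lock on top of the white dosing unit, by setting one upright over the lug and turning it anticlockwise. Turn the lock with the right key until its white pointer stands in the green marks, then let go and leave that key sitting on the lock. A key that does not turn it goes back upright where it stood.

Things in the scene. Friction and masses are not known exactly. Their poses are not given: they have to be found in the camera images.
- key_1_mid (a point): One of two outwardly equal blue cup keys, 90 mm tall, 150 g, standing upright on an open round cup 68 mm across (inside 60, depth 24 mm). Above it a shoulder and neck, then a flat upright grip 34 mm long (key's x), 14 mm thick (y), from 40 to 90 mm above the underside, white disc on both faces. Point: centre, 45 mm above the underside; z up, x along the grip.
- key_2_mid (a point): The other blue key, same sizes and axes. The right key has a 24 mm slot along x hidden in its cup: it goes down over the lug if x lies along the lug, either way round, within 7 mm if square to it, 4 mm if 10 degrees askew. The wrong key's cup is empty: it goes on too, but spins without moving the lug. Which is right shows only by trying.
- lug (a point): Lock: brass lug 40 mm long (x), 8 thick, 18 tall, turning about the vertical. Point: centre of its foot, on top of a fixed steel disc (112 mm across, 70 mm above the table) on the white dosing unit (fixed box 180 x 180 x 64 mm). x along the lug to the white pointer, turning with it. A seated key's underside rests on the disc. Red mark at the rim: locked; green marks: unlocked.
- lock (a joint): Turn of the lug in rad, anticlockwise from above: 0 to 0.08 at the start (locked, pointer near the red mark), green marks from 0.6, stop at 1.2. It stays where left and takes about 0.2 N m. The right key has about 0.4 rad of play before it drives the lug, so turn the key about 1.3 rad.
Mind the look-alikes: they are no part of the job. Leave any red or turquoise look-alike of the part that bears key_1_mid alone.

How it is judged:
By the outcome, as a careful person would: the job done as asked, in the order asked, and still so for the second after the job is handed in, with the robot touching nothing.
It also fails if it takes over 64 s, if anything falls off the work surface, if the arm or the gripper's body presses on something with over 40 N, if the wrist force passes 120 N, or if a joint passes its speed limit or range.

## Working session

There is one attempt and no reset: what is moved stays moved. The work goes in short steps, Python scripts to look and compute and a tool call to move; the robot and the scene stay as the last step left them, time stands still between calls to the robot, and variables do not carry over. Pictures are saved under pics/ and viewed, about 8 in all and at most 12, crops included, and the job is handed in when it is done.

Besides the shell and the picture viewer there is one more tool, called after "Call:" as name(argument=value, ...), one argument or row to a line, values as JSON. move_arm: Moves the arm, as the interface text tells. Its arguments: {"type":"object","properties":{"increments":{"type":"array"},"squeeze":{"type":"number"}},"required":["increments"]}

```bash
mkdir -p pics; ls; cat > h.py <<'E'
import numpy as np, cv2
from rig import r, get_image, workorder, look_for, place_of
def w(pic,p):
    T=np.linalg.inv(pic["camera_from_world"]); return (T@np.r_[p,1])[:3]
def px(pic,P):
    c=(np.array(pic["camera_from_world"])@np.r_[P,1])[:3]; s=np.array([c[0],-c[1]])/-c[2]
    s=s*(1+pic["k1"]*(s@s)); m=np.array(pic["mtx"]); return m[:2,:2]@s+m[:2,2]
def ray(pic,uv,z):
    m=np.array(pic["mtx"]); d=np.linalg.solve(m[:2,:2],np.array(uv,float)-m[:2,2]); s=d.copy()
    for _ in range(20): s=d/(1+pic["k1"]*(s@s))
    T=np.linalg.inv(pic["camera_from_world"]); v=T[:3,:3]@np.array([s[0],-s[1],-1]); o=T[:3,3]
    return o+v*(z-o[2])/v[2]
def find(pic,q,f=place_of):
    for d in f(pic,q): 
        P=w(pic,d["point"]); print(q,f.__name__,round(d["p"],2),P.round(3),px(pic,P).round(0))
E
python3 - <<'E'
from h import *
for n in("scene","side"):
    p=get_image(n); cv2.imwrite(f"pics/{n}0.png",p["pixels"]); print(n,p["pixels"].shape)
    find(p,"key_1_mid"); find(p,"lug")
s=r.get_state(); print({k:np.round(v,3) for k,v in s.items()})
E
```

```text
pics
scene (420, 560, 3)
key_1_mid call 0.88 [0.303 0.155 0.042] [326. 178.]
key_1_mid call 0.8 [0.29  0.265 0.047] [375. 169.]
key_1_mid call 0.77 [0.446 0.163 0.051] [339. 233.]
key_1_mid call 0.7 [0.393 0.03  0.046] [271. 217.]
side (420, 560, 3)
key_1_mid call 0.95 [0.395 0.034 0.047] [294. 214.]
key_1_mid call 0.89 [0.3   0.151 0.041] [306. 262.]
key_1_mid call 0.78 [0.285 0.267 0.044] [281. 302.]
key_1_mid call 0.69 [0.45  0.155 0.052] [240. 232.]
key_1_mid call 0.59 [0.51  0.027 0.044] [251. 197.]
lug call 0.54 [ 0.504 -0.247  0.076] [312. 138.]
{'time': np.float64(0.3), 'joints': array([-1.378,  0.088,  1.371, -0.   ,  1.684, -0.103]), 'joint_vel': array([-0.001, -0.002, -0.004,  0.   ,  0.002,  0.001]), 'effort': array([-1.0000e-03, -3.5125e+01, -3.1290e+01, -0.0000e+00,  5.0000e-03,
        0.0000e+00]), 'tcp_pos': array([ 0.16 , -0.526,  0.231]), 'eef_rot': array([-3.107, -0.463,  0.   ]), 'contact_force': array([-0.372,  0.086,  0.733]), 'wrist_torque': array([-0.052, -0.01 ,  0.017]), 'grip_width': np.float64(0.085)}
```

```bash
python3 -c "
import cv2,numpy as np
a=cv2.imread('pics/scene0.png')[:, :];b=cv2.imread('pics/side0.png')
cv2.imwrite('pics/both.png',np.vstack([cv2.resize(a[110:310,120:520],(800,400))[:300],cv2.resize(b[100:340,120:520],(800,480))[:300]]))
"
```

```text
(no output)
```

View pics/scene0.png

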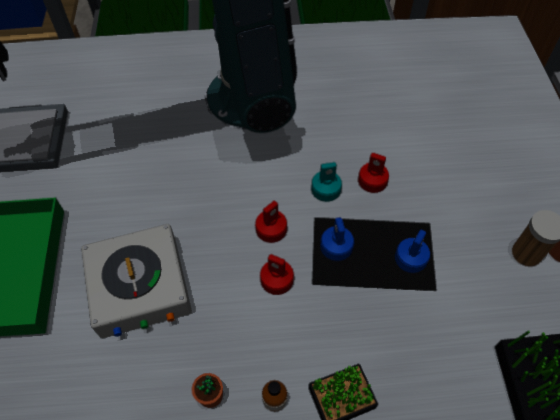

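View pics/side0.png

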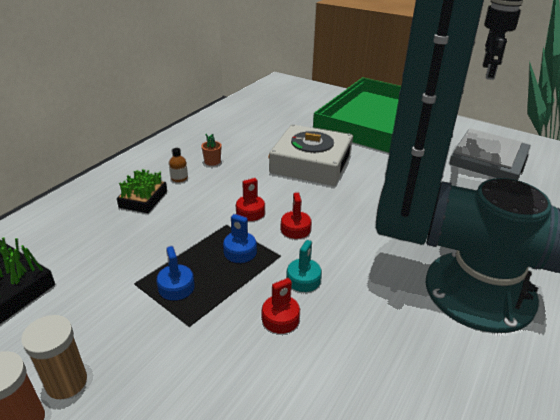

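Blue keys: A at scene (338,240) and B at (414,253), both on the black mat. Possible confusions: red keys at (374,172), (271,222) and (277,273), and the turquoise key at (327,182). I'm leaving those alone. The lock is at about (130,270), with its pointer toward +x. Next I look at it from above with the wrist camera.

Call:
move_arm(
  increments=[0.05,0.05,0.03,0,0,-0.05,0,0.1,0.09,0.06,0,0,-0.1,0,0.15,0.13,0.08,0,0,-0.15,0,0.2,0.17,0.1,0,0,-0.2,0,0.25,0.21,0.12,0,0,-0.25,0,0.28,0.25,0.12,0,0,-0.3,0,0.28,0.276,0.12,0,0,-0.3,0,0.28,0.276,0.12,0,0,-0.3,0,0.28,0.276,0.12,0,0,-0.3,0],
)

```text
time: 1.42
tcp_pos: [0.4402, -0.2504, 0.3512]
eef_rot: [3.141, -0.006, -0.001]
contact_force: [-0.0, -0.5, -0.1]
grip_width: 0.0854
```

```bash
python3 - <<'E'
from h import *
p=get_image("wrist"); cv2.imwrite("pics/w1.png",p["pixels"]); np.save("w1.npy",p,allow_pickle=True)
find(p,"lug"); find(p,"lug",look_for)
q=get_image("scene"); find(q,"lug"); find(q,"key_1_mid");np.save("s1.npy",q,allow_pickle=True)
s=r.get_state(); print(s["time"],s["joints"].round(3),s["tcp_pos"].round(3),s["eef_rot"].round(3))
print(np.linalg.inv(p["camera_from_world"]).round(3))
for uv in[(129,268),(134,285),(137,295)]: print(ray(q,uv,.075).round(3))
E
```

```text
lug call 0.63 [ 0.506 -0.243  0.072] [279. 106.]
lug call 0.66 [ 0.507 -0.243  0.072] [279. 105.]
lug call 0.96 [ 0.508 -0.244  0.071] [130. 271.]
key_1_mid call 0.89 [0.451 0.165 0.051] [340. 235.]
key_1_mid call 0.76 [0.512 0.029 0.049] [275. 268.]
key_1_mid call 0.67 [0.301 0.153 0.046] [325. 177.]
key_1_mid call 0.62 [0.393 0.029 0.046] [271. 217.]
key_1_mid call 0.59 [0.29  0.262 0.044] [373. 170.]
1.725 [-0.63  -0.002  1.228 -0.     1.916  0.946] [ 0.44  -0.251  0.351] [-3.141e+00  9.000e-03  1.000e-03]
[[-0.004  0.954  0.301  0.516]
 [-1.    -0.004 -0.001 -0.25 ]
 [ 0.    -0.301  0.954  0.494]
 [ 0.     0.     0.     1.   ]]
[ 0.504 -0.246  0.075]
[ 0.54  -0.234  0.075]
[ 0.56  -0.228  0.075]
```

View pics/w1.png

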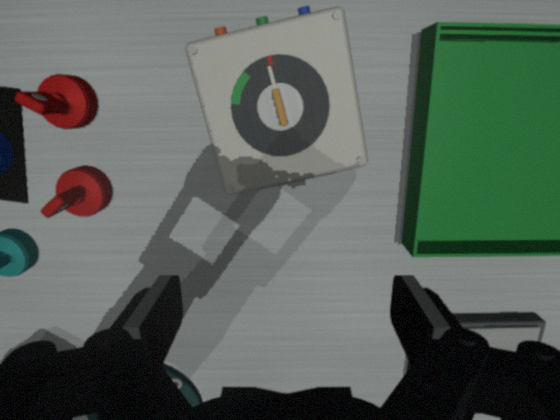

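The lock shows in the wrist view with its lug at about (280,107) and pointer/red mark at (269,62), so the lug lies about 14° anticlockwise of +x. I'll compute that exactly and locate key B.

```bash
python3 - <<'E'
from h import *
p=np.load("w1.npy",allow_pickle=True).item(); q=np.load("s1.npy",allow_pickle=True).item()
hsv=cv2.cvtColor(p["pixels"],cv2.COLOR_BGR2HSV)
roi=np.zeros(hsv.shape[:2],np.uint8); cv2.circle(roi,(280,105),58,255,-1)
dark=((hsv[...,2]<90)&(roi>0)).astype(np.uint8)
c=max(cv2.findContours(dark,0,1)[0],key=cv2.contourArea); e=cv2.fitEllipse(c); print(e, ray(p,e[0],.07).round(4))
b=((hsv[...,0]>8)&(hsv[...,0]<28)&(hsv[...,1]>100)&(roi>0)).astype(np.uint8)
c=max(cv2.findContours(b,0,1)[0],key=cv2.contourArea); R=cv2.minAreaRect(c); print(R,cv2.contourArea(c))
bx=cv2.boxPoints(R); W=np.array([ray(p,x,.086)[:2] for x in bx]); print(W.round(4), W.mean(0))
d=[W[1]-W[0],W[2]-W[1]]; d=max(d,key=np.linalg.norm); print("lug len,ang",np.linalg.norm(d),np.arctan2(d[1],d[0]))
for uv in[(338,240),(414,253)]: print("key",ray(q,uv,.025).round(3))
E
```

```text
((281.11376953125, 105.79300689697266), (88.31986999511719, 95.61988067626953), 25.919431686401367) [ 0.5058 -0.245   0.07  ]
((279.3508605957031, 106.68174743652344), (36.40003967285156, 6.4711174964904785), 74.35775756835938) 191.0
[[ 0.5227 -0.2348]
 [ 0.5244 -0.2415]
 [ 0.4875 -0.252 ]
 [ 0.4857 -0.2451]] [ 0.5050733  -0.24334032]
lug len,ang 0.038375463959816954 -2.866034910886376
key [0.447 0.163 0.025]
key [0.491 0.313 0.025]
```

Call:
move_arm(
  increments=[-0.02,0.05,0,0,0,0,0,-0.03,0.1,0,0,0,0,0,-0.04,0.16,0,0,0,0,0,-0.04,0.22,0,0,0,0,0,-0.04,0.28,0,0,0,0,0,-0.04,0.34,0,0,0,0,0,-0.04,0.4,0,0,0,0,0,-0.04,0.45,0,0,0,0,0,-0.04,0.48,0,0,0,0,0,-0.04,0.48,0,0,0,0,0,-0.04,0.48,0,0,0,0,0],
)

```text
time: 3.1
tcp_pos: [0.4005, 0.2291, 0.3513]
eef_rot: [3.141, -0.008, -0.0]
contact_force: [-0.0, 0.3, 0.3]
grip_width: 0.0854
```

```bash
python3 - <<'E'
from h import *
p=get_image("wrist"); cv2.imwrite("pics/w2.png",p["pixels"]); np.save("w2.npy",p,allow_pickle=True)
find(p,"key_1_mid")
s=r.get_state(); print(s["time"],s["joints"].round(3),s["tcp_pos"].round(3),s["eef_rot"].round(3))
E
```

```text
key_1_mid call 0.95 [0.447 0.161 0.047] [342. 121.]
key_1_mid call 0.93 [0.302 0.156 0.048] [342. 234.]
key_1_mid call 0.91 [0.515 0.033 0.046] [453.  62.]
key_1_mid call 0.9 [0.397 0.032 0.045] [442. 162.]
key_1_mid call 0.81 [0.287 0.264 0.044] [260. 243.]
3.2 [ 0.396 -0.103  1.323 -0.     1.921  1.973] [0.401 0.229 0.352] [ 3.141e+00 -1.000e-02  1.000e-03]
```

View pics/w2.png

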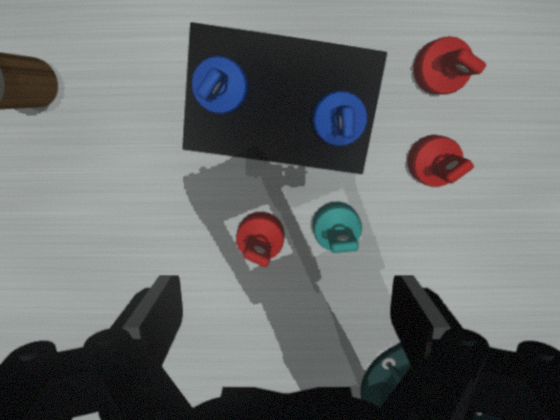

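Keys in the wrist view: A at (340,118), B at (219,84). The red ones at (440,65), (440,160) and (260,240) and the turquoise one at (337,228) are ruled out. Next is a close crop to check the choice and read the grip angles.

```bash
python3 - <<'E'
from h import *
p=np.load("w2.npy",allow_pickle=True).item(); a=p["pixels"]
A=cv2.resize(a[83:153,305:375],None,fx=5.6,fy=5.6,interpolation=2);B=cv2.resize(a[49:119,184:254],None,fx=5.6,fy=5.6,interpolation=2)
cv2.imwrite("pics/c.png",cv2.convertScaleAbs(np.hstack([A,B]),alpha=1.6))
for uv in[(219,84),(340,118)]: print(ray(p,uv,.02).round(4))
E
```

```text
[0.4918 0.3121 0.02  ]
[0.4497 0.1599 0.02  ]
```

View pics/c.png

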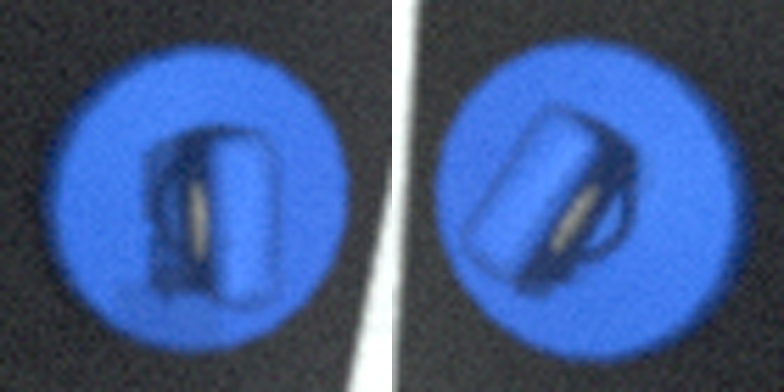

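Both are blue cup keys. For A the grip's top face is at crop (245,215) and lies nearly along +x. For B it is at crop (535,195) and tilted. Now the geometry.

```bash
python3 - <<'E'
from h import *
p=np.load("w2.npy",allow_pickle=True).item()
for o,cs in(((305,83),[(213,132),(266,132),(277,300),(219,300)]),((184,49),[(160,108),(208,133),(122,282),(73,240)])):
    W=np.array([ray(p,(o[0]+x/5.6,o[1]+y/5.6),.09)[:2] for x,y in cs])
    print(W.mean(0).round(4),"len",np.linalg.norm(W[0]-W[3]),np.linalg.norm(W[1]-W[2]),"ang",[np.arctan2(*(a-b)[::-1]).round(3) for a,b in((W[0],W[3]),(W[1],W[2]))])
hsv=cv2.cvtColor(p["pixels"],cv2.COLOR_BGR2HSV)
m=cv2.inRange(hsv,(108,120,40),(128,255,255))
for c in cv2.findContours(m,0,1)[0]:
    if cv2.contourArea(c)>500:
        e=cv2.fitEllipse(c); print(e[0],e[1],ray(p,e[0],.02).round(4))
E
```

```text
[0.4497 0.1606] len 0.03212159188858698 0.03225156559530853 ang [np.float64(0.077), np.float64(0.114)]
[0.4905 0.3103] len 0.029691618192158754 0.03230865164797393 ang [np.float64(-0.654), np.float64(-0.59)]
(339.33843994140625, 117.7494125366211) (54.447383880615234, 55.71305465698242) [0.45   0.1608 0.02  ]
(219.56488037109375, 84.55286407470703) (55.47890090942383, 58.51559829711914) [0.4912 0.3114 0.02  ]
```

A: (0.450, 0.161), grip angle 0.09. B: (0.491, 0.311), angle −0.62. The cup and top-face centres agree, and the 32 mm length is close to the stated 34. Grasping A first.

Call:
move_arm(
  increments=[0.03,-0.04,-0.05,0,0,0.05,0,0.05,-0.069,-0.1,0,0,0.09,0,0.05,-0.069,-0.15,0,0,0.09,0,0.05,-0.069,-0.2,0,0,0.09,0,0.05,-0.069,-0.24,0,0,0.09,0,0.05,-0.069,-0.27,0,0,0.09,0,0.05,-0.069,-0.29,0,0,0.09,0,0.05,-0.069,-0.3,0,0,0.09,0,0.05,-0.069,-0.3,0,0,0.09,0],
)

```text
time: 4.32
tcp_pos: [0.4502, 0.1602, 0.0512]
eef_rot: [3.138, 0.133, -0.001]
contact_force: [0.9, -0.6, 0.0]
grip_width: 0.0855
```

Call:
move_arm(
  increments=[0,0,0,0,0,0,0.6,0,0,0,0,0,0,0.9,0,0,0,0,0,0,1,0,0,0,0,0,0,1,0,0,0,0,0,0,1,0,0,0,0,0,0,1],
  squeeze=50,
)

```text
time: 5.08
tcp_pos: [0.4507, 0.161, 0.0517]
eef_rot: [-3.139, -0.135, -0.001]
contact_force: [0.2, -0.7, 2.5]
grip_width: 0.0132
```

```bash
python3 - <<'E'
from h import *
p=get_image("wrist"); cv2.imwrite("pics/w3.png",p["pixels"])
s=r.get_state(); print({k:np.round(v,3) for k,v in s.items()})
E
```

```text
{'time': np.float64(5.125), 'joints': array([ 0.225,  0.038,  1.79 , -0.   ,  1.312,  1.71 ]), 'joint_vel': array([ 0.   , -0.003,  0.   ,  0.001, -0.001, -0.   ]), 'effort': array([-1.2100e-01, -2.8713e+01, -2.7016e+01, -4.6000e-02,  6.0000e-03,
        2.8000e-02]), 'tcp_pos': array([0.451, 0.161, 0.052]), 'eef_rot': array([-3.139e+00, -1.350e-01, -1.000e-03]), 'contact_force': array([-0.11 ,  0.071,  3.539]), 'wrist_torque': array([0.015, 0.016, 0.07 ]), 'grip_width': np.float64(0.013)}
```

View pics/w3.png

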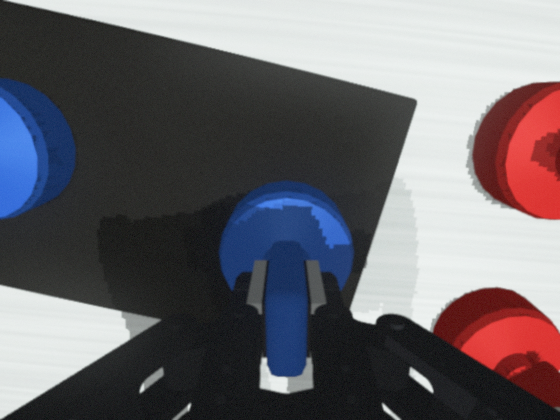

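Key A is held: opening 13 mm and the grip sits between the pads at (288,300). I lift it and carry it over the lock, yawed to 0.275.

Call:
move_arm(
  increments=[0,0,0.04,0,0,0,1,0,0,0.09,0,0,0,1,0,-0.02,0.14,0,0,0,1,0.01,-0.08,0.15,0,0,0.03,1,0.02,-0.14,0.15,0,0,0.06,1,0.03,-0.2,0.15,0,0,0.09,1,0.04,-0.26,0.15,0,0,0.12,1,0.05,-0.32,0.15,0,0,0.15,1,0.056,-0.37,0.15,0,0,0.188,1,0.056,-0.405,0.14,0,0,0.188,1,0.056,-0.405,0.13,0,0,0.188,1,0.056,-0.405,0.13,0,0,0.188,1],
)

```text
time: 6.62
tcp_pos: [0.5053, -0.2432, 0.179]
eef_rot: [-3.109, -0.428, 0.005]
contact_force: [0.6, 0.7, -1.6]
grip_width: 0.0135
```

```bash
python3 - <<'E'
from h import *
p=get_image("wrist"); q=get_image("scene"); g=get_image("side")
cv2.imwrite("pics/w4.png",np.hstack([cv2.resize(p["pixels"],(400,300)),cv2.resize(q["pixels"][180:360,40:280],(400,300)),]))
for im in(q,g): find(im,"key_1_mid")
s=r.get_state(); print(s["time"],s["joints"].round(3),s["tcp_pos"].round(4),s["eef_rot"].round(3),s["contact_force"].round(2),s["grip_width"])
E
```

```text
key_1_mid call 0.98 [ 0.506 -0.244  0.181] [115. 241.]
key_1_mid call 0.86 [0.303 0.157 0.048] [327. 177.]
key_1_mid call 0.75 [0.292 0.263 0.044] [374. 171.]
key_1_mid call 0.73 [0.51  0.034 0.046] [277. 267.]
key_1_mid call 0.71 [0.395 0.03  0.047] [271. 217.]
key_1_mid call 0.91 [0.299 0.153 0.045] [306. 262.]
key_1_mid call 0.89 [0.514 0.029 0.045] [249. 196.]
key_1_mid call 0.65 [0.287 0.265 0.043] [280. 301.]
key_1_mid call 0.63 [0.39  0.032 0.046] [296. 214.]
key_1_mid call 0.62 [ 0.503 -0.251  0.182] [316. 100.]
6.875 [-0.548  0.128  1.424  0.     1.589  0.747] [ 0.5067 -0.2433  0.1821] [3.111e+00 4.310e-01 2.000e-03] [ 0.22  0.25 -2.29] 0.01315318301100359
```

View pics/w4.png

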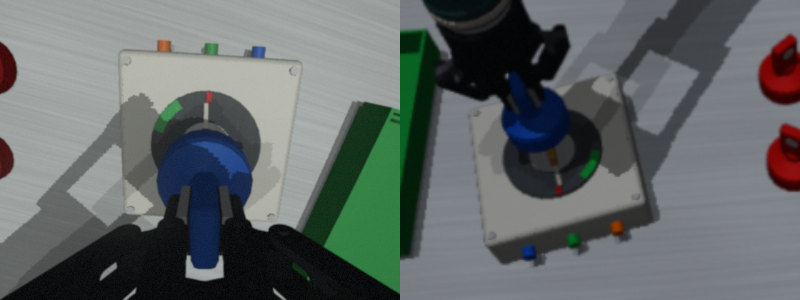

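The key hangs upright, square over the lug, with the pointer just ahead of it at (207,110). I lower it.

Call:
move_arm(
  increments=[0,0,-0.02,0,0,0,1,0,0,-0.03,0,0,0,1,0,0,-0.04,0,0,0,1,0,0,-0.048,0,0,0,1,0,0,-0.054,0,0,0,1,0,0,-0.059,0,0,0,1,0,0,-0.059,0,0,0,1,0,0,-0.059,0,0,0,1],
)

```text
time: 7.88
tcp_pos: [0.5065, -0.2443, 0.1227]
eef_rot: [3.112, 0.429, 0.001]
contact_force: [-0.2, -0.4, -1.8]
grip_width: 0.0134
```

```bash
python3 - <<'E'
from h import *
p=get_image("wrist"); np.save("w5.npy",p,allow_pickle=True);cv2.imwrite("pics/w5.png",p["pixels"])
s=r.get_state(); print(s["time"],s["joints"].round(3),s["tcp_pos"].round(4),s["eef_rot"].round(3),s["contact_force"].round(2),s["wrist_torque"].round(2),s["grip_width"])
E
```

```text
7.925 [-0.55   0.16   1.507 -0.     1.474  0.747] [ 0.5065 -0.2443  0.1228] [3.112e+00 4.290e-01 1.000e-03] [ 0.23 -0.61 -2.56] [ 0.04 -0.05  0.01] 0.01333049668672068
```

It is down over the lug with nothing blocking it. Turning 1.3 rad anticlockwise.

Call:
move_arm(
  increments=[0,0,0,0,0,0.1,1,0,0,0,0,0,0.22,1,0,0,0,0,0,0.34,1,0,0,0,0,0,0.46,1,0,0,0,0,0,0.58,1,0,0,0,0,0,0.7,1,0,0,0,0,0,0.8,1,0,0,0,0,0,0.8,1],
  squeeze=70,
)

```text
time: 8.93
tcp_pos: [0.5065, -0.2443, 0.1228]
eef_rot: [2.7, 1.605, 0.001]
contact_force: [0.4, -0.5, -0.8]
grip_width: 0.0131
```

```bash
python3 - <<'E'
from h import *
p=get_image("wrist"); q=get_image("scene")
cv2.imwrite("pics/w6.png",np.hstack([cv2.resize(p["pixels"],(400,300)),cv2.resize(q["pixels"][180:360,40:280],(400,300)),]))
s=r.get_state(); print(s["time"],s["joints"].round(3),s["tcp_pos"].round(4),s["eef_rot"].round(3),s["contact_force"].round(2),s["wrist_torque"].round(3),s["grip_width"])
E
```

```text
9.025 [-0.55   0.16   1.508 -0.     1.474 -0.052] [ 0.5064 -0.2442  0.1226] [2.7   1.604 0.   ] [ 0.26 -0.56 -1.88] [-0.003  0.031 -0.01 ] 0.013352533023380176
```

View pics/w6.png

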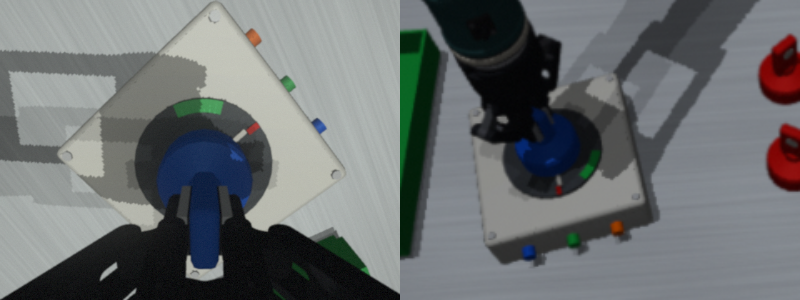

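At 0.8 rad the pointer is still on red (left (245,130)) and there is no torque. I'll finish the 1.3 rad to be sure.

Call:
move_arm(
  increments=[0,0,-0.001,0,0,0.1,1,0,0,-0.001,0,0,0.22,1,0,0,-0.001,0,0,0.34,1,0,0,-0.001,0,0,0.46,1,0,0,-0.001,0,0,0.5,1,0,0,-0.001,0,0,0.5,1],
)

```text
time: 9.78
tcp_pos: [0.5064, -0.2442, 0.1214]
eef_rot: [2.219, 2.223, 0.0]
contact_force: [-0.8, 0.2, -2.1]
grip_width: 0.013
```

```bash
python3 - <<'E'
from h import *
p=get_image("wrist"); q=get_image("scene"); np.save("w7.npy",p,allow_pickle=True)
for n,im,roi in(("w",p,None),("s",q,(slice(225,320),slice(70,190)))):
    a=im["pixels"]; 
    hs=cv2.cvtColor(a,cv2.COLOR_BGR2HSV); m=cv2.inRange(hs,(0,140,90),(6,255,255))|cv2.inRange(hs,(174,140,90),(180,255,255))
    for z in cv2.connectedComponentsWithStats(m)[2:]: print(n,z[:6].round(0).tolist())
cv2.imwrite("pics/w7.png",p["pixels"])
s=r.get_state(); print(s["time"],s["joints"].round(3),s["tcp_pos"].round(4),s["eef_rot"].round(3),s["contact_force"].round(2),s["wrist_torque"].round(3),s["grip_width"])
E
```

```text
w [[0, 0, 560, 420, 235150], [371, 214, 10, 8, 50]]
w [[279.0, 209.0], [377.0, 217.0]]
s [[0, 0, 560, 420, 233730], [371, 153, 15, 8, 61], [360, 163, 29, 23, 338], [372, 171, 4, 3, 6], [263, 201, 15, 11, 72], [256, 211, 31, 25, 417]]
s [[279.0, 209.0], [378.0, 156.0], [373.0, 176.0], [373.0, 172.0], [270.0, 206.0], [271.0, 225.0]]
9.875 [-0.55   0.161  1.509  0.     1.472 -0.552] [ 0.5064 -0.2441  0.1214] [2.219 2.223 0.   ] [-0.04 -0.04 -1.7 ] [-0.024 -0.046  0.02 ] 0.01325037466847102
```

View pics/w7.png

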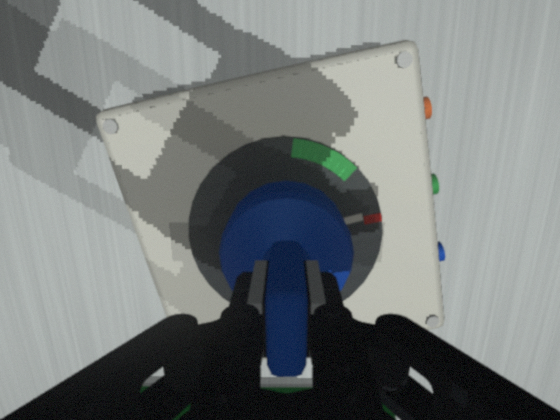

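The pointer stays on red at (365,218) after the full 1.3 rad, so A is the wrong key. It goes back to where it stood.

Call:
move_arm(
  increments=[0,0,0.03,0,0,0,1,0,0,0.06,0,0,-0.1,1,-0.005,0.03,0.075,0,0,-0.27,1,-0.01,0.09,0.08,0,0,-0.44,1,-0.02,0.15,0.08,0,0,-0.61,1,-0.03,0.21,0.08,0,0,-0.78,1,-0.04,0.27,0.08,0,0,-0.95,1,-0.05,0.33,0.08,0,0,-1.12,1,-0.056,0.38,0.07,0,0,-1.29,1,-0.056,0.405,0.04,0,0,-1.44,1,-0.056,0.405,-0.01,0,0,-1.488,1,-0.056,0.405,-0.03,0,0,-1.488,1],
)

```text
time: 11.38
tcp_pos: [0.448, 0.1611, 0.088]
eef_rot: [3.137, 0.135, -0.009]
contact_force: [0.3, -0.6, -1.5]
grip_width: 0.0133
```

Call:
move_arm(
  increments=[0,0,-0.015,0,0,0,1,0,0,-0.025,0,0,0,1,0,0,-0.033,0,0,0,1,0,0,-0.038,0,0,0,1,0,0,-0.0395,0,0,0,1,0,0,-0.0395,0,0,0,1,0,0,-0.0395,0,0,0,1],
)

```text
time: 12.25
tcp_pos: [0.4507, 0.1609, 0.0523]
eef_rot: [-3.139, -0.135, -0.001]
contact_force: [0.3, -0.7, -2.2]
grip_width: 0.0129
```

```bash
python3 - <<'E'
from h import *
s=r.get_state(); print(s["time"],s["joints"].round(3),s["tcp_pos"].round(4),s["eef_rot"].round(3),s["contact_force"].round(2),s["wrist_torque"].round(3),s["grip_width"])
E
```

```text
12.25 [ 0.225  0.038  1.789 -0.     1.313  1.71 ] [0.4507 0.1609 0.0523] [-3.139e+00 -1.350e-01 -1.000e-03] [ 0.34 -0.74 -2.22] [-0.047  0.001  0.028] 0.012921952620223958
```

Call:
move_arm(
  increments=[0,0,-0.0008,0,0,0,1,0,0,-0.0008,0,0,0,0.8,0,0,-0.0008,0,0,0,0.4,0,0,-0.0008,0,0,0,0,0,0,-0.0008,0,0,0,0,0,0,-0.0008,0,0,0,0,0,0,0.03,0,0,0,0,0,0,0.07,0,0,0,0,0,0,0.11,0,0,0,0,0,0,0.15,0,0,0.15,0,0.01,0.04,0.2,0,0,0.3,0,0.02,0.08,0.22,0,0,0.45,0],
)

```text
time: 13.75
tcp_pos: [0.4715, 0.2417, 0.2759]
eef_rot: [-3.028, -0.837, -0.01]
contact_force: [1.4, 0.8, -0.2]
grip_width: 0.0854
```

Call:
move_arm(
  increments=[0,0.02,0,0,0,0.17,0,0,0.04,0,0,0,0.34,0,0,0.05,0,0,0,0.51,0,0.01,0.06,0,0,0,0.68,0,0.02,0.07,0,0,0,0.85,0,0.021,0.07,0,0,0,1.02,0,0.021,0.07,0,0,0,1.19,0,0.021,0.07,0,0,0,1.36,0,0.021,0.07,0,0,0,1.53,0,0.021,0.07,0,0,0,1.7,0,0.021,0.07,0,0,0,1.87,0,0.021,0.07,0,0,0,1.985,0],
)

```text
time: 15.25
tcp_pos: [0.4913, 0.3109, 0.2716]
eef_rot: [-0.953, -2.993, 0.0]
contact_force: [0.6, -0.3, 0.1]
grip_width: 0.0857
```

```bash
python3 - <<'E'
from h import *
p=get_image("wrist"); q=get_image("scene"); cv2.imwrite("pics/w8.png",np.hstack([cv2.resize(p["pixels"],(400,300)),cv2.resize(q["pixels"][180:330,260:460],(400,300))]))
find(p,"key_1_mid"); find(q,"key_1_mid")
np.save("w8.npy",p,allow_pickle=True)
s=r.get_state(); print(s["time"],s["joints"].round(3),s["tcp_pos"].round(4),s["eef_rot"].round(3),s["contact_force"].round(2),s["wrist_torque"].round(3),s["grip_width"])
E
```

```text
key_1_mid call 0.79 [0.303 0.16  0.049] [ 53. 110.]
key_1_mid call 0.69 [0.448 0.163 0.045] [152. 220.]
key_1_mid call 0.68 [0.396 0.031 0.044] [ 37. 248.]
key_1_mid call 0.66 [0.515 0.033 0.047] [109. 323.]
key_1_mid call 0.97 [0.394 0.029 0.042] [271. 218.]
key_1_mid call 0.94 [0.29  0.263 0.043] [374. 170.]
key_1_mid call 0.89 [0.451 0.162 0.051] [339. 235.]
key_1_mid call 0.83 [0.302 0.155 0.048] [326. 177.]
key_1_mid call 0.6 [0.512 0.031 0.05 ] [276. 268.]
15.45 [ 0.467  0.154  1.218  0.     1.77  -0.481] [0.4913 0.3109 0.2717] [-0.962 -2.99   0.   ] [0.05 0.76 0.51] [ 0.004 -0.007 -0.007] 0.08530833709843673
```

View pics/w8.png

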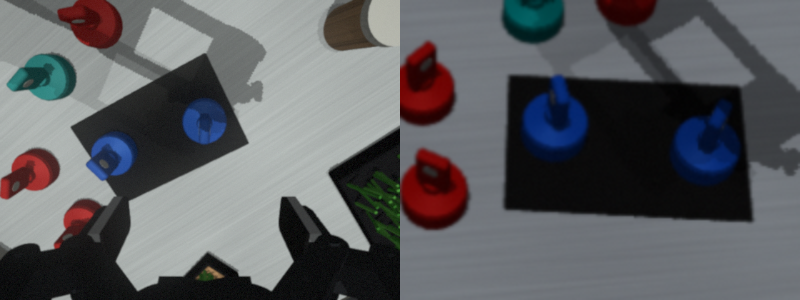

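A is back upright in its place (0.450, 0.162). B sits at (205,121) in the wrist half, with its grip in line with the tool. A quick numeric check of its centre, then the grasp.

```bash
python3 - <<'E'
from h import *
p=np.load("w8.npy",allow_pickle=True).item()
hsv=cv2.cvtColor(p["pixels"],cv2.COLOR_BGR2HSV); m=cv2.inRange(hsv,(108,120,30),(128,255,255))
for c in cv2.findContours(m,0,1)[0]:
    if cv2.contourArea(c)>500: e=cv2.fitEllipse(c); print(e[0],e[1],ray(p,e[0],.02).round(4))
E
```

```text
(157.5190887451172, 216.62020874023438) (59.3248291015625, 72.86738586425781) [0.4499 0.1579 0.02  ]
(285.5438537597656, 169.14735412597656) (61.86271286010742, 64.5491714477539) [0.4903 0.3106 0.02  ]
```

Call:
move_arm(
  increments=[0,0,-0.05,0,0,0,0,0,0,-0.1,0,0,0,0,0,0,-0.14,0,0,0,0],
)

```text
time: 15.82
tcp_pos: [0.4907, 0.3105, 0.1295]
eef_rot: [-0.962, -2.989, 0.002]
contact_force: [1.2, -0.2, -0.7]
grip_width: 0.0855
```

Call:
move_arm(
  increments=[0,0,-0.03,0,0,0,0,0,0,-0.055,0,0,0,0,0,0,-0.072,0,0,0,0,0,0,-0.08,0,0,0,0,0,0,-0.08,0,0,0,0.2,0,0,-0.08,0,0,0,0.6,0,0,-0.08,0,0,0,0.9,0,0,-0.08,0,0,0,1,0,0,-0.08,0,0,0,1,0,0,-0.08,0,0,0,1,0,0,-0.08,0,0,0,1],
  squeeze=70,
)

```text
time: 17.2
tcp_pos: [0.4917, 0.3111, 0.0526]
eef_rot: [0.959, 2.991, 0.002]
contact_force: [-0.7, 0.0, 4.6]
grip_width: 0.013
```

```bash
python3 - <<'E'
from h import *
s=r.get_state(); print(s["time"],s["joints"].round(3),s["tcp_pos"].round(4),s["eef_rot"].round(3),s["contact_force"].round(2),s["wrist_torque"].round(3),s["grip_width"])
E
```

```text
17.2 [ 0.467  0.256  1.539  0.     1.345 -0.483] [0.4917 0.3111 0.0526] [9.590e-01 2.991e+00 2.000e-03] [-0.65  0.02  4.56] [-0.034  0.028  0.021] 0.01304832706288184
```

Gripped at 13 mm. Carrying B to the lock.

Call:
move_arm(
  increments=[0,0,0.04,0,0,0,1,0,0,0.09,0,0,-0.1,1,0,-0.03,0.14,0,0,-0.26,1,0,-0.09,0.15,0,0,-0.42,1,0,-0.15,0.15,0,0,-0.58,1,0,-0.21,0.15,0,0,-0.75,1,0,-0.27,0.15,0,0,-0.92,1,0,-0.33,0.15,0,0,-1.09,1,0.005,-0.39,0.15,0,0,-1.26,1,0.01,-0.45,0.15,0,0,-1.43,1,0.015,-0.5,0.15,0,0,-1.6,1,0.015,-0.545,0.15,0,0,-1.77,1],
)

```text
time: 18.7
tcp_pos: [0.5057, -0.2358, 0.2002]
eef_rot: [-2.925, -1.142, 0.002]
contact_force: [0.8, 0.6, -1.8]
grip_width: 0.0136
```

Call:
move_arm(
  increments=[0,-0.01,-0.01,0,0,-0.17,1,0,-0.01,-0.02,0,0,-0.34,1,0,-0.01,-0.02,0,0,-0.476,1,0,-0.01,-0.02,0,0,-0.476,1,0,-0.01,-0.02,0,0,-0.476,1],
)

```text
time: 19.32
tcp_pos: [0.5061, -0.244, 0.1813]
eef_rot: [-3.111, -0.433, 0.001]
contact_force: [0.8, 0.3, -0.7]
grip_width: 0.0131
```

```bash
python3 - <<'E'
from h import *
q=get_image("scene");find(q,"key_1_mid")
s=r.get_state(); print(s["time"],s["joints"].round(3),s["tcp_pos"].round(4),s["eef_rot"].round(3),s["contact_force"].round(2),s["wrist_torque"].round(3),s["grip_width"])
E
```

```text
key_1_mid call 0.93 [0.449 0.162 0.049] [339. 235.]
key_1_mid call 0.8 [0.511 0.033 0.045] [277. 268.]
key_1_mid call 0.67 [0.394 0.027 0.046] [270. 217.]
key_1_mid call 0.66 [0.289 0.266 0.045] [375. 170.]
key_1_mid call 0.56 [0.305 0.153 0.044] [325. 179.]
19.425 [-0.55   0.129  1.423 -0.     1.59   0.745] [ 0.5063 -0.244   0.1817] [-3.112 -0.432  0.   ] [ 0.19 -0.17 -1.76] [ 0.036 -0.01  -0.015] 0.013459597417972119
```

Same aligned hover pose as before. I lower it, watching the force.

Call:
move_arm(
  increments=[0,0,-0.02,0,0,0,1,0,0,-0.03,0,0,0,1,0,0,-0.038,0,0,0,1,0,0,-0.044,0,0,0,1,0,0,-0.05,0,0,0,1,0,0,-0.055,0,0,0,1,0,0,-0.059,0,0,0,1,0,0,-0.059,0,0,0,1,0,0,-0.059,0,0,0,1],
)

```text
time: 20.55
tcp_pos: [0.5065, -0.2442, 0.1231]
eef_rot: [3.112, 0.43, 0.001]
contact_force: [0.0, 0.2, -1.1]
grip_width: 0.0128
```

Seated freely. Turning the first 0.8 rad at −1 mm.

Call:
move_arm(
  increments=[0,0,-0.001,0,0,0.1,1,0,0,-0.001,0,0,0.2,1,0,0,-0.001,0,0,0.3,1,0,0,-0.001,0,0,0.4,1,0,0,-0.001,0,0,0.5,1,0,0,-0.001,0,0,0.6,1,0,0,-0.001,0,0,0.7,1,0,0,-0.001,0,0,0.8,1,0,0,-0.001,0,0,0.8,1],
)

```text
time: 21.68
tcp_pos: [0.5064, -0.2435, 0.1222]
eef_rot: [-2.699, -1.606, -0.002]
contact_force: [-0.4, 1.4, -1.4]
grip_width: 0.0134
```

```bash
python3 - <<'E'
from h import *
s=r.get_state(); print(s["time"],s["joints"].round(3),s["tcp_pos"].round(4),s["eef_rot"].round(3),s["contact_force"].round(2),s["wrist_torque"].round(3),s["grip_width"])
E
```

```text
21.675 [-5.500e-01  1.600e-01  1.508e+00  1.000e-03  1.474e+00 -5.300e-02] [ 0.5064 -0.2435  0.1222] [-2.699e+00 -1.606e+00 -2.000e-03] [-0.36  1.41 -1.4 ] [ 0.489  0.082 -0.067] 0.01341625368785645
```

There's now a reaction torque, so B drives the lug. Continuing to 1.3.

Call:
move_arm(
  increments=[0,0,0,0,0,0.1,1,0,0,0,0,0,0.2,1,0,0,0,0,0,0.3,1,0,0,0,0,0,0.4,1,0,0,0,0,0,0.5,1,0,0,0,0,0,0.5,1,0,0,0,0,0,0.5,1],
)

```text
time: 22.55
tcp_pos: [0.5062, -0.2434, 0.1221]
eef_rot: [-2.218, -2.223, -0.001]
contact_force: [-2.5, 3.8, 0.5]
grip_width: 0.0128
```

```bash
python3 - <<'E'
from h import *
p=get_image("wrist"); q=get_image("scene");np.save("w9.npy",p,allow_pickle=True)
cv2.imwrite("pics/w9.png",np.hstack([cv2.resize(p["pixels"],(400,300)),cv2.resize(q["pixels"][180:360,40:280],(400,300)),]))
s=r.get_state(); print(s["time"],s["joints"].round(3),s["tcp_pos"].round(4),s["eef_rot"].round(3),s["contact_force"].round(2),s["wrist_torque"].round(3),s["grip_width"])
E
```

```text
22.65 [-5.500e-01  1.600e-01  1.509e+00  1.000e-03  1.474e+00 -5.530e-01] [ 0.5062 -0.2435  0.122 ] [-2.217e+00 -2.224e+00 -1.000e-03] [-1.21  5.4   1.43] [ 0.945  0.325 -0.099] 0.01301978461030647
```

View pics/w9.png

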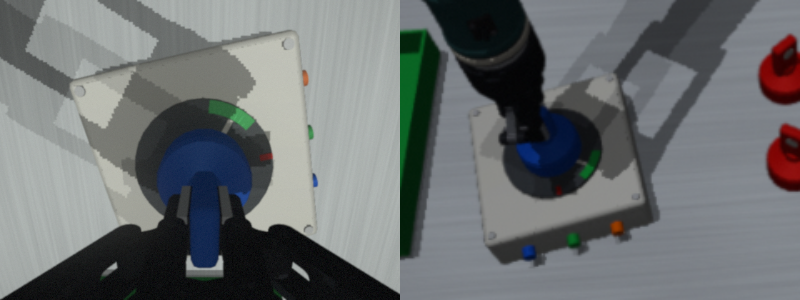

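The pointer (237,118) is now within the green band (210..253, 103..125), off the red at (266,156). Measuring its angle for margin.

```bash
python3 - <<'E'
from h import *
p=np.load("w9.npy",allow_pickle=True).item(); C=np.array([.5062,-.2442])
hs=cv2.cvtColor(p["pixels"],cv2.COLOR_BGR2HSV)
def ang(m,n,lo,hi,z=.071):
    ys,xs=np.nonzero(m); P=np.array([ray(p,(x,y),z)[:2] for x,y in zip(xs,ys)])-C; R=np.hypot(*P.T); a=np.arctan2(P[:,1],P[:,0]); k=(R>lo)&(R<hi)&(a>0)&(a<2.2)
    print(n,k.sum(),np.percentile(a[k],[2,50,98]).round(3)-.24,np.percentile(R[k],[5,95]).round(3))
ang(cv2.inRange(hs,(45,120,60),(80,255,255)),"green",.03,.06)
ang(cv2.inRange(hs,(0,120,50),(8,255,255)),"red",.03,.06)
ang(cv2.inRange(hs,(0,0,110),(180,80,255)),"white",.038,.054)
E
```

```text
green 1080 [0.6   0.931 1.259] [0.047 0.055]
red 129 [-0.054 -0.006  0.041] [0.045 0.054]
white 39 [0.848 0.888 0.924] [0.042 0.045]
```

The lock is at about 0.89 and the green runs from 0.60 to 1.26, so it's well inside. I ease the key back a little within its play, set it down, release and rise.

Call:
move_arm(
  increments=[0,0,0,0,0,-0.04,1,0,0,-0.001,0,0,-0.08,1,0,0,-0.001,0,0,-0.08,1,0,0,-0.001,0,0,-0.08,0.8,0,0,-0.001,0,0,-0.08,0.4,0,0,-0.001,0,0,-0.08,0,0,0,-0.001,0,0,-0.08,0,0,0,-0.001,0,0,-0.08,0,0,0,0.03,0,0,-0.08,0,0,0,0.07,0,0,-0.08,0,0,0,0.11,0,0,-0.08,0,0,0,0.15,0,0,-0.08,0],
)

```text
time: 24.15
tcp_pos: [0.5062, -0.2441, 0.2732]
eef_rot: [2.304, 2.135, 0.0]
contact_force: [-0.5, -0.2, -0.3]
grip_width: 0.0852
```

Call:
move_arm(
  increments=[-0.03,0,0.03,0,0,0,0,-0.05,0,0.05,0,0,0,0,-0.05,0,0.05,0,0,0,0,-0.05,0,0.05,0,0,0,0],
)

```text
time: 24.65
tcp_pos: [0.4566, -0.244, 0.3206]
eef_rot: [-2.303, -2.135, -0.0]
contact_force: [0.3, -0.0, -0.2]
grip_width: 0.0856
```

```bash
python3 - <<'E'
from h import *
p=get_image("wrist"); q=get_image("scene"); g=get_image("side")
cv2.imwrite("pics/w10.png",np.hstack([cv2.resize(p["pixels"],(400,300)),cv2.resize(g["pixels"][80:320,130:450],(400,300)),]))
for im in(p,q,g): find(im,"key_1_mid")
s=r.get_state(); print(s["time"],s["tcp_pos"].round(4),s["contact_force"].round(2),s["grip_width"])
E
```

```text
key_1_mid call 0.96 [0.288 0.266 0.043] [375. 170.]
key_1_mid call 0.88 [0.394 0.032 0.045] [272. 217.]
key_1_mid call 0.81 [0.45  0.162 0.051] [339. 235.]
key_1_mid call 0.77 [0.304 0.156 0.045] [327. 178.]
key_1_mid call 0.6 [0.512 0.03  0.045] [276. 269.]
key_1_mid call 0.96 [0.393 0.032 0.046] [295. 214.]
key_1_mid call 0.82 [0.449 0.156 0.052] [240. 233.]
key_1_mid call 0.7 [0.513 0.029 0.046] [250. 196.]
key_1_mid call 0.66 [0.285 0.265 0.045] [281. 301.]
24.95 [ 0.4565 -0.244   0.3207] [ 0.72  0.93 -0.03] 0.08552900585110902
```

View pics/w10.png

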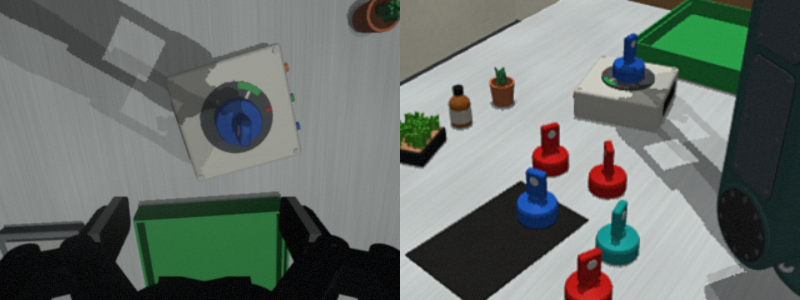

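Key B stands upright on the lock at left (240,120), with the pointer (248,93) in the green. Key A is upright on the mat at right (537,195), the arm is clear and nothing else has moved.

```bash
python3 -c "
from h import *
print(workorder.sign_off())"
```

```text
the job is handed in; nothing more can be done
None
```

The right key is B, the blue key that stood at (0.491, 0.311). It turned the lock into the green marks and is now sitting upright on it. I handed the job in at about 25 s, with the gripper open and the arm clear.

- **Wrong key (A):** The blue key from (0.450, 0.161) turned a full 1.3 rad with no torque, and the pointer stayed on red. I put it back upright where it stood; the scene camera measured it at (0.450, 0.162).
- **Right key (B):** It drove the lug with a clear reaction torque. Before letting go, I measured the lock at about 0.89 rad, with the green running from 0.60 to 1.26.
- **After letting go:** I did not measure the angle again, but the last picture shows the pointer still in the green.

In that last picture the red and turquoise look-alikes stood where they were. The network did not report key B on the lock in the last pictures, so that check rests on the image alone. No other check failed or disagreed.

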